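Find the socket that fits the recessed hub nut

TASK

One of the three sockets hanging on the wooden pegs fits the hex nut in the hub that lies in the plywood cradle: lift sockets up off their pegs and try them on the nut until you have the one that goes fully down over it, and hang any that does not fit back on the peg it came from. Finish while still gripping the right socket, upright and pushed fully home on the nut; do not let it go. Leave the tape, spray can, glue bottle and hammer where they are.

Things in the scene. Friction and masses are not known exactly. Their poses are not given: they have to be found in the camera images.
- socket_small: Small steel socket, 88 mm tall. 0-36 mm: hexagonal tube, inside 21 mm across flats, mouth open 30 mm deep from below; outside 26 mm across flats, 29.4 over corners. 40-88 mm: square shank 20 x 20 mm to grip. Origin: centre of the mouth's lower edge, z up; x, y square to the shank; two hexagon flats face +x and -x. Hangs mouth down on a drawn peg, origin 45 mm above the bench. 0.1-0.35 kg.
- socket_medium: Medium steel socket, 88 mm tall. 0-36 mm: hexagonal tube, inside 28 mm across flats, mouth open 30 mm deep from below; outside 33 mm across flats, 37.5 over corners. 40-88 mm: square shank 20 x 20 mm to grip. Origin: centre of the mouth's lower edge, z up; x, y square to the shank; two hexagon flats face +x and -x. Hangs mouth down on a drawn peg, origin 45 mm above the bench. 0.1-0.35 kg.
- socket_large: Large steel socket, 88 mm tall. 0-36 mm: hexagonal tube, inside 35 mm across flats, mouth open 30 mm deep from below; outside 40 mm across flats, 45.6 over corners. 40-88 mm: square shank 20 x 20 mm to grip. Origin: centre of the mouth's lower edge, z up; x, y square to the shank; two hexagon flats face +x and -x. Hangs mouth down on a drawn peg, origin 45 mm above the bench. 0.1-0.35 kg.
- rack: Fixed wooden rack, base 80 x 250 x 20 mm on the bench, origin centre of its underside; three upright round pegs of 16 mm diameter along its y axis at -80, 0 and +80 mm, tops 75 mm above the bench. A hung socket rests with its ceiling on the peg's top; the peg reaches 30 mm into it.
- cradle: Fixed plywood board 170 x 170 x 12 mm, square to the bench, with four stop blocks (tops 28 mm above the bench) round the fixed aluminium hub to be worked on (flange 110 mm, boss 64 mm diameter). Origin: centre of the underside, on the hub's axis. Two hubs of the other sizes at the back of the bench play no part.
- seat (a point): Centre of the hub's recess floor, 40 mm above the bench, on the nut's axis straight above the cradle's origin. Nut: 18 mm high from here (top 2 mm stepped in 1 mm all round), stud end 11 mm diameter up to 23 mm; two flats face world +x and -x. The right socket goes down until its mouth rests on this floor, origin at this point; the nut stops one too small 18 mm higher.
- rim (a point): Centre of the hub's rim circle, 12 mm above the recess floor; a socket too large for the round recess stops with its mouth on this rim. Which hub lies here is drawn and not told: nut 19 mm across flats in a recess of 33 mm diameter (small socket), 26 mm in 41 mm (medium), or 33 mm in 49 mm (large).
- tape: Roll of grey tape lying flat, 104 mm diameter, 48 mm high; origin centre of its underside. Bystander.
- spray_can: Spray can, 54 mm diameter, 150 mm high, standing; origin centre of its underside. Bystander.
- glue_bottle: White glue bottle, 60 mm diameter, 140 mm high, standing; origin centre of its underside. Bystander.
- hammer: Hammer lying flat on the bench, handle along its x axis. Bystander.
Things that resemble listed ones, but are neither listed nor needed, are in the scene too. What is shaped like the socket_small but green or yellow is not meant. Leave any blue look-alike of the socket_medium alone.

How it is judged:
By the outcome, as a careful person would: the job done as asked, in the order asked, and still so for the second after the job is handed in, while the arm keeps its last pose, push and grip.
It also fails if it takes over 69 s, if anything falls off the work surface, if the arm or the gripper's body presses on something with over 40 N, if the wrist force passes 120 N, or if a joint passes its speed limit or range.

ROBOT

A 6-joint arm with a two-finger parallel gripper is mounted at the origin on the work surface. World frame = base frame: x ahead of the robot, y to its left, z up, the work surface at z = 0. Lengths are in mm, angles in rad, forces in N, time in s.
With the tool pointing down it reaches from about 275 to 1000 mm from the base axis. Payload 8.4 kg.
Tool frame: the origin (TCP) lies midway between the tips of the shut fingers; the grasp point (between the pads) lies r.grasp_offset behind it (r.grasp_offset is the distance from the TCP to the grasp point, in mm); z points along the fingers, y is the direction in which the jaws open and shut (so a half turn about z gives the same grasp; the last joint's range is limited). The gripper opens to 85 mm and grips with 20 to 120 N. Pads are 22 mm wide; open, the fingers measure 114 mm over their backs; the gripper's body (76 mm by 85 mm) begins 54 mm behind the grasp point. The pads swing forward as they close: fully open they stand 13 mm farther back than shut.
Start: joints at [1.333, 0.353, 1.633, -0, 1.155, -0.002], TCP at [146.011, 607.708, 231.281] pointing down, gripper open.
Joint ranges: [-2.63, 2.63], [-0.92, 2.1], [0.06, 2.66], [-1.3, 4.44], [0, 2.69], [-3.02, 3.02]. Speed limits (rad/s): [2.22, 2.22, 2.79, 3.14, 3.14, 3.14].

INTERFACE

Orientations are given as [roll, pitch, yaw] about the fixed x, y, z axes, in that order (R = Rz(yaw) Ry(pitch) Rx(roll)).
In Python, from rig import r gives the robot as it stands.
- The arm moves only by the tool jog_arm, never from a script. Its argument "series" is a list that holds one entry, the list of rows, each a list of 7 numbers: the shift along the tool's x, y, z in cm, then the turn, a rotation vector about the tool's x, y, z in degrees, then the finger opening in cm, from 0 to 8.54. A call has 1 to 5 rows; each row is the pose to reach, as a shift and turn from the pose commanded when the call began, along the tool's axes at that moment; what a row does not reach only later rows make up. A row lasts 1/8 s, in which the tool goes at most 62.5 mm and 10.7 degrees, less where a joint would pass 70% of its speed; a pose out of reach is approached as far as the arm can. A call with a gripper value outside its range is refused whole. The fingers move at their own pace and stop on an object; "newtons" is the grip in N (left out, the last holds). Time passes only in rows, so rows that repeat a pose let the fingers close. It gives the time, the measured TCP pose, the force and the opening at its end, in the units of the state.
- r.sense(): the state, without advancing time (a new reading comes with each control period).
- r.grab_frame(name): name is "scene" or "top"; returns the picture (420x560x3 uint8, red, green, blue); there is no depth.
- r.calibration(name): a dict with "mtx" (3x3 intrinsics, pixels), "origin" and "attitude" of the camera in the world. Camera axes: x right, y down, z forward; pixel columns grow to the right and rows downward; lengths in mm; the calibration is good to about 2 mm. A picture is of the moment at which its call begins. calibration takes no time and is no camera call.
- r.sign_off(): hands the job in, once; it reports no verdict.
The state is a dict: "clock": time; "qpos": joint angles; "qvel": joint speeds; "joint_efforts": joint torques, N m; "eef_pos": TCP position; "tcp_rot": TCP orientation; "contact_force": force on the tool from outside, world axes, zero at the start; "wrist_torque": the same for the moment, N m; "opening": opening from 0.0 (shut) to 1.0 (fully open).
Only numpy, scipy, OpenCV 4.12 (cv2) and the standard library are available. Lean on these libraries where they do the work, as an engineer would, in place of code of your own. Each camera call takes 0.05 s, during which the arm holds its last target.

## Working session

There is one attempt and no reset: what is moved stays moved. The work goes in short steps, Python scripts to look and compute and a tool call to move; the robot and the scene stay as the last step left them, time stands still between calls to the robot, and variables do not carry over. Pictures are saved under pics/ and viewed, and the job is handed in when it is done.

Besides the shell and the picture viewer there is one more tool, called after "Request:" by a JSON object that holds its "name" and its "arguments", one argument or row to a line. jog_arm: Moves the arm, as the interface text tells. Its arguments: {"type":"object","properties":{"series":{"type":"array","items":{"type":"array","items":{"type":"array","items":{"type":"number"}}}},"newtons":{"type":"number"}},"required":["series"]}

```bash
ls; mkdir -p pics
python3 - <<'E'
from rig import r
import cv2
for n in ("scene","top"):
    f=r.grab_frame(n); cv2.imwrite(f"pics/{n}0.png",f[:,:,::-1]); c=r.calibration(n); print(n,c)
print(r.sense(), r.grasp_offset)
E
```

```text
pics
scene {'mtx': array([[382.11799182,   0.        , 272.5020211 ],
       [  0.        , 382.11799182, 211.88132184],
       [  0.        ,   0.        ,   1.        ]]), 'origin': array([1046.58401411,  299.9030272 ,  764.05991454]), 'attitude': array([-2.44688687, -0.00363446,  2.21258342])}
top {'mtx': array([[458.65059504,   0.        , 275.76004292],
       [  0.        , 458.65059504, 213.39890033],
       [  0.        ,   0.        ,   1.        ]]), 'origin': array([ 448.97298311,  -66.58013363, 1289.86712989]), 'attitude': array([-3.02944461,  0.00383293, -1.58739861])}
{'clock': 0.1, 'qpos': array([ 1.33261648e+00,  3.53576324e-01,  1.63405555e+00,  3.18001540e-05,
        1.15519442e+00, -2.39227742e-03]), 'qvel': array([-0.000955  , -0.0011773 , -0.0020191 , -0.00189031,  0.00016169,
        0.00139856]), 'joint_efforts': array([ 3.76668158e-04, -6.06353760e+01, -3.42820108e+01,  1.54266295e-04,
        3.96523959e-03,  2.12700535e-06]), 'eef_pos': array([145.89137152, 607.29922438, 230.64015901]), 'tcp_rot': array([-3.14035909e+00, -3.20283601e-05,  2.90579221e+00]), 'contact_force': array([-0.22012715, -0.4194963 ,  0.67975929]), 'wrist_torque': array([-0.0400344 , -0.02577917, -0.01535965]), 'opening': 0.9972452789382683} 18.700000000000003
```

View pics/scene0.png

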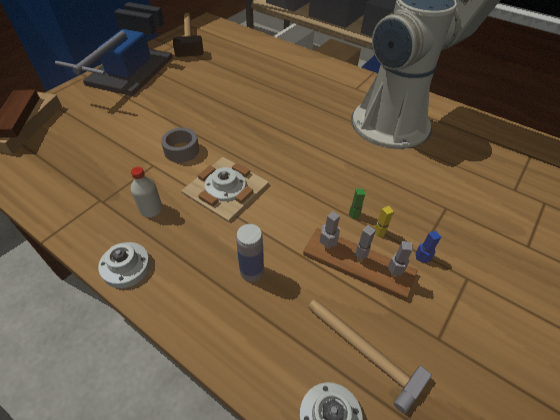

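View pics/top0.png

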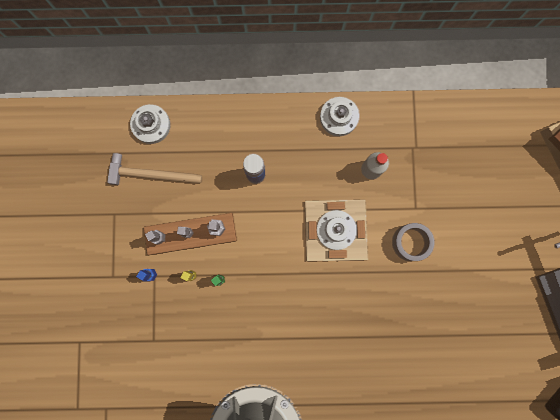

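```bash
cat > h.py <<'E'
import numpy as np, cv2
from rig import r
from scipy.spatial.transform import Rotation as R
def cam(n):
    c=r.calibration(n); return c["mtx"],np.array(c["origin"]),R.from_euler("xyz",c["attitude"]).as_matrix()
def proj(n,p):
    K,o,M=cam(n); q=K@(M.T@(np.array(p,float)-o)); return q[:2]/q[2]
def ray(n,uv,z):
    K,o,M=cam(n); d=M@np.linalg.inv(K)@np.array([uv[0],uv[1],1.]); return o+d*(z-o[2])/d[2]
def crop(n,x0,y0,x1,y1,s,name,f=None):
    f=r.grab_frame(n) if f is None else f
    cv2.imwrite(f"pics/{name}.png",cv2.resize(f[y0:y1,x0:x1,::-1],None,fx=s,fy=s,interpolation=cv2.INTER_CUBIC))
E
python3 - <<'E'
from h import *
for n in("scene","top"):
    print(n,[proj(n,p).round() for p in ([0,0,0],[146,607,231],[300,0,0],[300,300,0])])
t=cv2.imread("pics/top0.png")[:,:,::-1]; s=cv2.imread("pics/scene0.png")[:,:,::-1]
crop("top",130,205,250,295,6,"t_rack",t); crop("top",295,190,375,270,7,"t_cr",t)
crop("scene",295,175,445,300,5,"s_rack",s); crop("scene",180,150,275,220,8,"s_cr",s)
E
```

```text
scene [array([391., 122.]), array([668., 177.]), array([344., 174.]), array([447., 224.])]
top [array([256., 434.]), array([-23., 407.]), array([254., 320.]), array([146., 322.])]
```

View pics/t_rack.png

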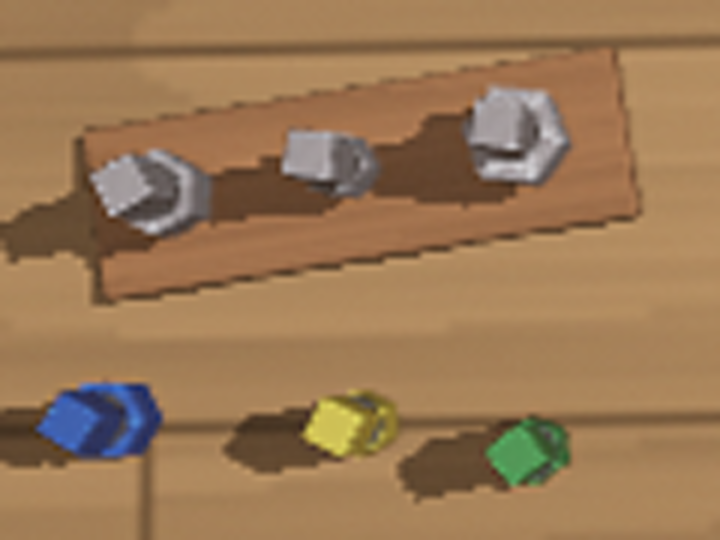

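View pics/s_rack.png

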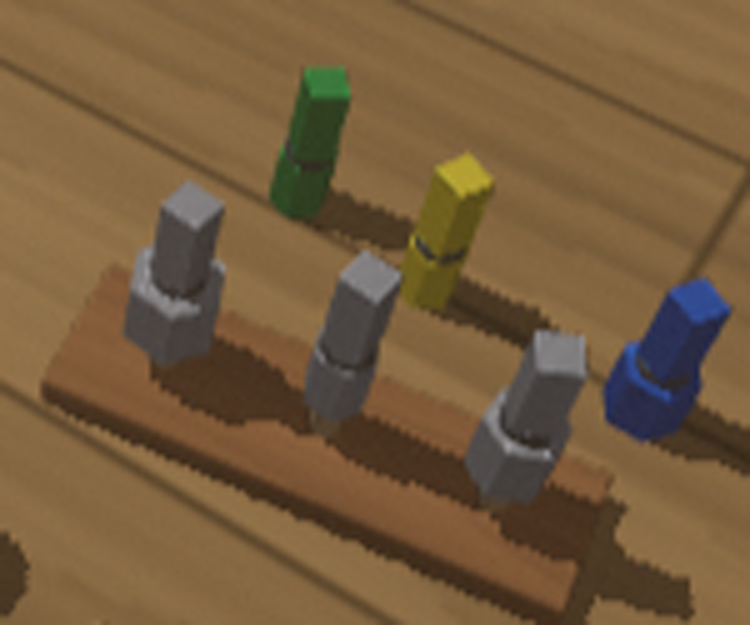

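View pics/t_cr.png

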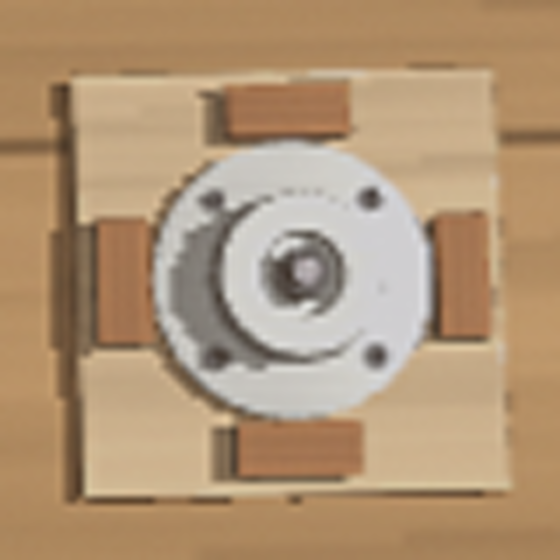

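View pics/s_cr.png

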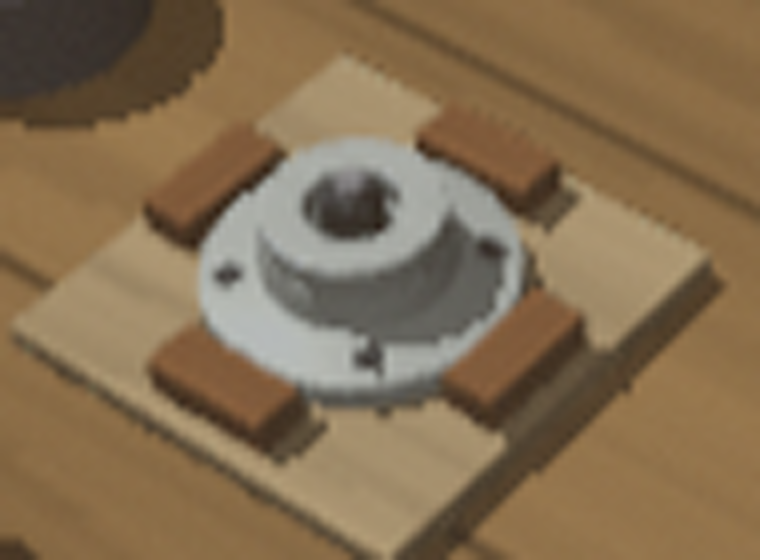

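Run:
```python
from h import *
t=cv2.imread("pics/top0.png")[:,:,::-1]; s=cv2.imread("pics/scene0.png")[:,:,::-1]
a=[cv2.resize(t[y-14:y+14,x-14:x+14,::-1],(260,260),interpolation=cv2.INTER_CUBIC) for x,y in((337,229),(147,121),(341,113))]
b=[cv2.resize(s[y-18:y+18,x-18:x+18,::-1],(260,260),interpolation=cv2.INTER_CUBIC) for x,y in((224,178),(120,260),(331,402))]
cv2.imwrite("pics/hubs.png",np.vstack([np.hstack(a),np.hstack(b)]))
```

```text
(no output)
```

View pics/hubs.png

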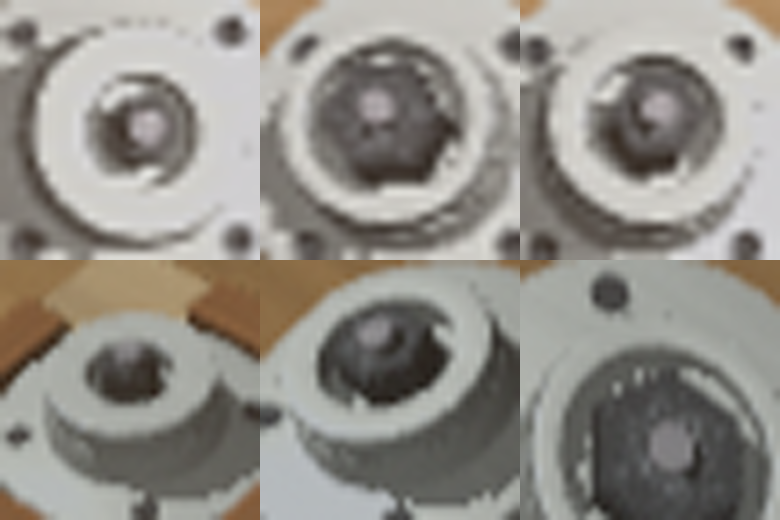

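Run:
```python
from h import *
t=cv2.imread("pics/top0.png")[:,:,::-1]; s=cv2.imread("pics/scene0.png")[:,:,::-1]
a=cv2.resize(t[220:245,170:200,::-1],(390,325),interpolation=cv2.INTER_CUBIC)
b=cv2.resize(s[220:245,355:385,::-1],(390,325),interpolation=cv2.INTER_CUBIC)
cv2.imwrite("pics/sm.png",np.hstack([a,b]))
```

```text
(no output)
```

View pics/sm.png

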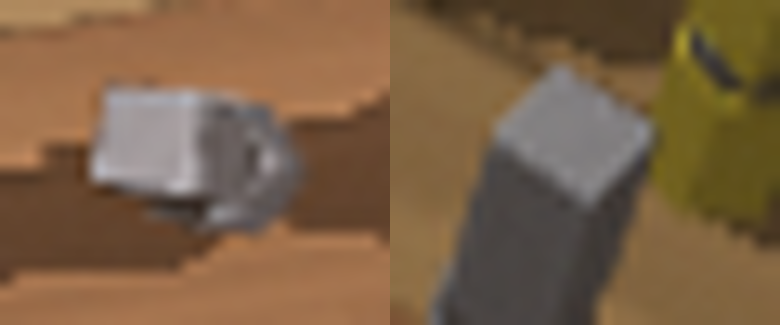

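Run:
```python
from h import *
def P(pts,s,x0,y0): return [((x+.5)/s-.5+x0,(y+.5)/s-.5+y0) for x,y in pts]
def show(l,n,pts,z):
    w=np.array([ray(n,p,z)[:2] for p in pts]); print(l,"c",w.mean(0).round(1)); 
    for i in range(len(w)):
        e=w[(i+1)%len(w)]-w[i]; print("   ",w[i].round(1),"len",np.linalg.norm(e).round(1),"ang",np.degrees(np.arctan2(e[1],e[0])).round(1))
show("sockT","top",P([(105,88),(203,88),(190,194),(91,182)],13,170,220),133)
show("sockS","scene",P([(172,62),(265,130),(198,208),(105,132)],13,355,220),133)
show("rackT","top",P([(84,132),(612,48),(640,212),(102,298)],6,130,205),20)
show("rackS","scene",P([(115,265),(610,475),(562,610),(42,385)],5,295,175),20)
show("cradT","top",P([(72,78),(493,70),(510,488),(85,497)],7,295,190),12)
show("cradS","scene",P([(345,55),(712,262),(390,555),(12,328)],8,180,150),12)
show("rimT","top",P([(290,273)],7,295,190),52)
show("rimS","scene",P([(354,206)],8,180,150),52)
```

```text
sockT c [540.8 176.4]
    [550.7 184.7] len 19.1 ang -91.0
    [550.3 165.6] len 20.8 ang 173.3
    [529.7 168.1] len 19.5 ang 82.1
    [532.4 187.3] len 18.5 ang -8.1
sockS c [542.7 175.1]
    [531.2 166.8] len 18.6 ang 79.5
    [534.6 185.1] len 20.3 ang -3.8
    [554.8 183.8] len 19.4 ang -103.6
    [550.3 164.9] len 19.2 ang 174.4
rackT c [540.6 176. ]
    [561.4 304. ] len 247.4 ang -81.9
    [596.4  59. ] len 77.4 ang -170.7
    [520.   46.5] len 250.5 ang 98.1
    [484.6 294.5] len 77.4 ang 7.0
rackS c [544.3 176. ]
    [522.   49.3] len 245.0 ang 97.8
    [488.7 292. ] len 76.4 ang 8.0
    [564.4 302.6] len 245.6 ang -81.1
    [602.2  60. ] len 80.8 ang -172.4
cradT c [ 544.  -231.4]
    [ 627.4 -146.5] len 169.1 ang -89.9
    [ 627.8 -315.6] len 167.1 ang -179.9
    [ 460.7 -315.9] len 168.2 ang 90.3
    [ 460.  -147.6] len 167.5 ang 0.4
cradS c [ 546.5 -230.4]
    [ 461.8 -314.8] len 170.1 ang 88.9
    [ 465.  -144.8] len 163.5 ang -1.2
    [ 628.5 -148.2] len 165.5 ang -89.2
    [ 630.8 -313.8] len 169.0 ang -179.6
rimT c [ 544.4 -226.4]
    [ 544.4 -226.4] len 0.0 ang 0.0
rimS c [ 546.4 -230.8]
    [ 546.4 -230.8] len 0.0 ang 0.0
```

```bash
cat >> h.py <<'E'
def sock(x,y,z,yaw,hexaf=26):
    c=np.radians(yaw); M=np.array([[np.cos(c),-np.sin(c)],[np.sin(c),np.cos(c)]])
    sq=np.array([[10,10],[-10,10],[-10,-10],[10,-10]])@M.T
    a=np.radians(30+60*np.arange(6)); rr=hexaf/np.sqrt(3); hx=(rr*np.c_[np.cos(a),np.sin(a)])@M.T
    f=lambda P,h:np.c_[P+[x,y],np.full(len(P),z+h)]
    return [f(sq,88),f(sq,40),f(hx,36),f(hx,0)]
def overlay(n,f,polys,x0,y0,x1,y1,s,name):
    im=cv2.resize(f[y0:y1,x0:x1,::-1],None,fx=s,fy=s,interpolation=cv2.INTER_CUBIC)
    for p in polys:
        q=np.array([(proj(n,v)-[x0,y0]+.5)*s-.5 for v in p]); cv2.polylines(im,[q.round().astype(int)],True,(0,255,0),1)
    cv2.imwrite(f"pics/{name}.png",im); return im
E
python3 - <<'E'
from h import *
t=cv2.imread("pics/top0.png")[:,:,::-1]; s=cv2.imread("pics/scene0.png")[:,:,::-1]
A=[]
for yw in(-7,83):
  A.append(np.hstack([overlay("top",t,sock(541,176.2,45,yw),170,218,202,243,11,"x"),overlay("scene",s,sock(542.7,175.2,45,yw),350,222,382,262,11,"x")[:275]]))
cv2.imwrite("pics/ov.png",np.vstack(A))
E
```

```text
(no output)
```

View pics/ov.png

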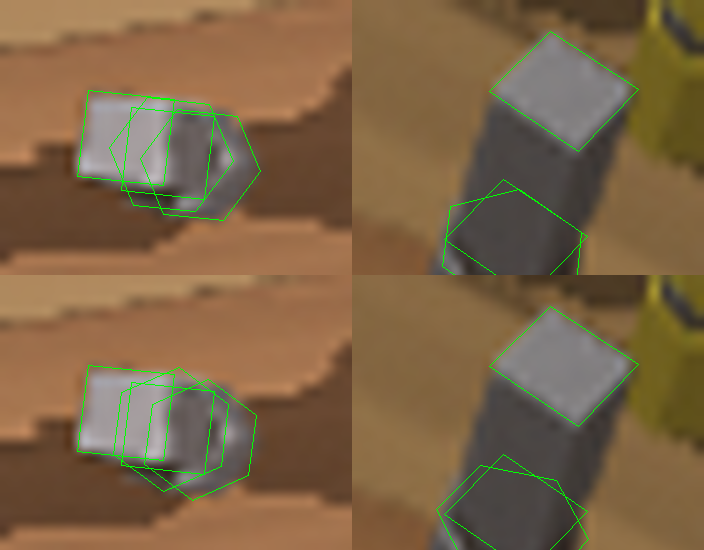

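Run:
```python
from h import *
t=cv2.imread("pics/top0.png")[:,:,::-1]; s=cv2.imread("pics/scene0.png")[:,:,::-1]
A=[overlay("scene",s,[],350,222,382,266,11,"x"),]
for yw in(-7,83): A.append(overlay("scene",s,sock(542.7,175.2,45,yw)[2:],350,222,382,266,11,"x"))
cv2.imwrite("pics/ov2.png",np.hstack(A)[:,:800])
A=np.hstack([overlay("scene",s,[],350,222,382,266,8,"x")]+[overlay("scene",s,sock(542.7,175.2,45,yw)[2:],350,222,382,266,8,"x") for yw in(-7,83)]); cv2.imwrite("pics/ov2.png",A)
```

```text
(no output)
```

View pics/ov2.png

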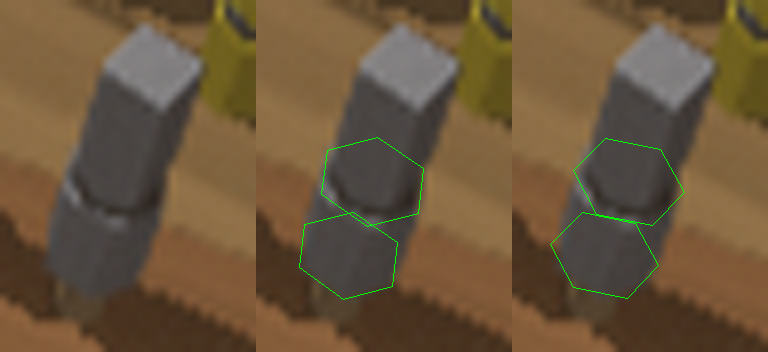

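```bash
cat >> h.py <<'E'
def go(x,y,z,ang):
    """target TCP, tool y axis at world angle ang (deg), pointing down"""
    s=r.sense(); p=s["eef_pos"]; M=R.from_euler("xyz",s["tcp_rot"]).as_matrix()
    a=np.radians(ang); ty=np.array([np.cos(a),np.sin(a),0]); tz=np.array([0,0,-1.]); T=np.c_[np.cross(ty,tz),ty,tz]
    d=M.T@(np.array([x,y,z])-p)/10; w=np.degrees(R.from_matrix(M.T@T).as_rotvec())
    print("t%.2f"%s["clock"],"pos",p.round(1),"toolY",np.degrees(np.arctan2(M[1,1],M[0,1])).round(2),"tz",M[:,2].round(4),"F",np.round(s["contact_force"],1),"tq",np.round(s["wrist_torque"],2),"open",round(s["opening"]*85.4,1))
    print("shift cm",d.round(2),"rot",w.round(2))
E
python3 -c "
from h import *
go(541.8,175.8,200,-7)"
```

```text
t0.10 pos [145.9 607.3 230.6] toolY 76.49 tz [-3.0e-04 -1.2e-03 -1.0e+00] F [-0.2 -0.4  0.7] tq [-0.04 -0.03 -0.02] open 85.2
shift cm [-48.58 -32.7    3.1 ] rot [-6.000e-02  5.000e-02  8.349e+01]
```

Request:
{"name": "jog_arm", "arguments": {
  "series": [
    [[-5,-3.3,0,0,0,9,8.5],[-10,-6.6,0,0,0,18,8.5],[-15,-10,0,0,0,27,8.5],[-20,-13.5,0.5,0,0,36,8.5],[-25,-17,1,0,0,45,8.5]]
  ],
  "newtons": 60
}}

```text
clock: 0.72
eef_pos: [350.3, 382.4, 221.1]
tcp_rot: [3.141, 0.0, 2.116]
contact_force: [0.6, -0.3, -0.6]
opening: 0.995
```

```bash
python3 -c "
from h import *
go(541.8,175.8,200,-7)"
```

```text
t0.72 pos [350.3 382.4 221.1] toolY 31.21 tz [ 1.e-04  0.e+00 -1.e+00] F [ 0.6 -0.3 -0.6] tq [-0.01 -0.03  0.01] open 85.0
shift cm [-27.59   5.67   2.11] rot [1.000e-02 0.000e+00 3.821e+01]
```

Request:
{"name": "jog_arm", "arguments": {
  "series": [
    [[-6,1.2,0.5,0,0,8,8.5],[-12,2.4,1,0,0,18,8.5],[-18,3.6,1.5,0,0,28,8.5],[-23.5,4.8,2,0,0,38.2,8.5],[-27.6,5.67,2.1,0,0,38.2,8.5]]
  ]
}}

```text
clock: 1.35
eef_pos: [542.9, 176.2, 199.6]
tcp_rot: [-3.141, 0.0, 1.45]
contact_force: [0.2, 0.9, 0.1]
opening: 0.994
```

```bash
python3 -c "
from h import *
go(541.8,175.8,97,-7)
for n in('scene','top'): cv2.imwrite(f'pics/{n}1.png',r.grab_frame(n)[:,:,::-1])"
```

```text
t1.35 pos [542.9 176.2 199.6] toolY -6.93 tz [-8.e-04 -4.e-04 -1.e+00] F [0.2 0.9 0.1] tq [ 0.04 -0.02  0.03] open 84.9
shift cm [-0.04 -0.1  10.26] rot [-0.04  0.03  0.07]
```

View pics/scene1.png

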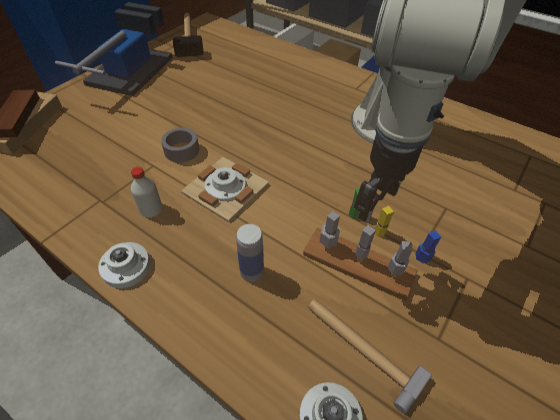

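View pics/top1.png

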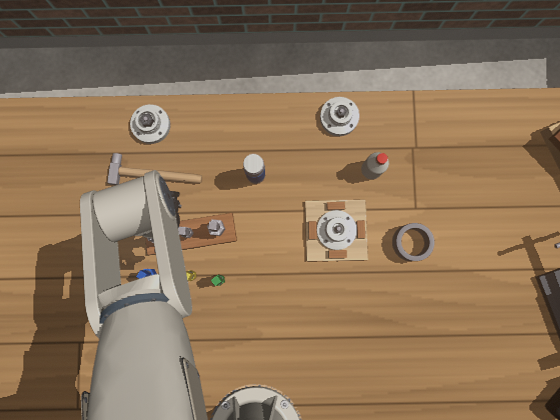

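Request:
{"name": "jog_arm", "arguments": {
  "series": [
    [[0,-0.1,3.5,0,0,0,8.5],[0,-0.1,7,0,0,0,8.5],[0,-0.1,10.2,0,0,0,8.5],[0,-0.1,10.2,0,0,0,5],[0,-0.1,10.2,0,0,0,3.5]]
  ]
}}

```text
clock: 2.08
eef_pos: [541.2, 178.9, 99.2]
tcp_rot: [3.141, -0.0, 1.454]
contact_force: [0.1, 0.9, 0.3]
opening: 0.6
```

```bash
python3 -c "
from h import *
go(541.8,175.8,97,-7)
s=r.grab_frame('scene'); crop('scene',320,150,420,250,6,'s2',s)"
```

```text
t2.08 pos [541.2 178.9  99.2] toolY -6.68 tz [ 6.e-04  3.e-04 -1.e+00] F [0.1 0.9 0.3] tq [-0.01 -0.04 -0.  ] open 51.3
shift cm [-0.3   0.1   0.22] rot [ 0.03 -0.02  0.32]
```

View pics/s2.png

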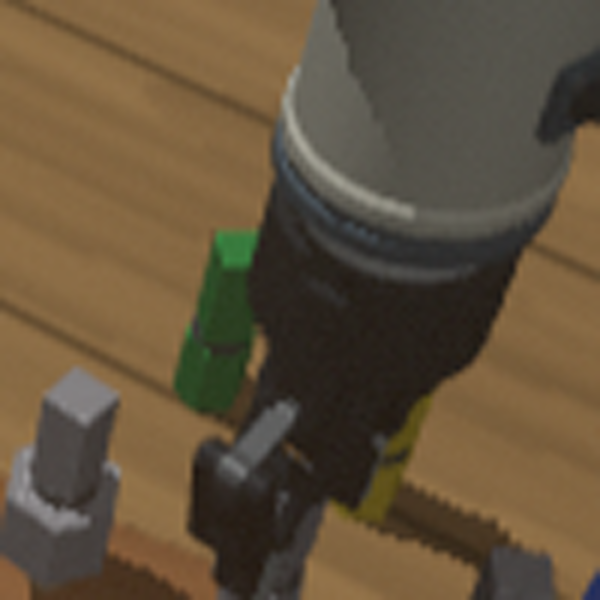

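Request:
{"name": "jog_arm", "arguments": {
  "series": [
    [[-0.3,0.1,0.2,0,0,0.3,5],[-0.3,0.1,0.2,0,0,0.3,5],[-0.3,0.1,0.2,0,0,0.3,4]]
  ]
}}

```text
clock: 2.5
eef_pos: [541.7, 175.3, 96.7]
tcp_rot: [3.141, -0.0, 1.448]
contact_force: [0.3, 0.7, -0.5]
opening: 0.468
```

```bash
python3 -c "
from h import *
go(541.8,175.8,97,-7)
s=r.grab_frame('scene'); crop('scene',320,180,420,280,6,'s3',s)"
```

```text
t2.50 pos [541.7 175.3  96.7] toolY -7.02 tz [ 5.e-04  2.e-04 -1.e+00] F [ 0.3  0.7 -0.5] tq [-0.01 -0.07  0.02] open 39.9
shift cm [ 0.05  0.   -0.03] rot [ 0.03 -0.01 -0.02]
```

View pics/s3.png

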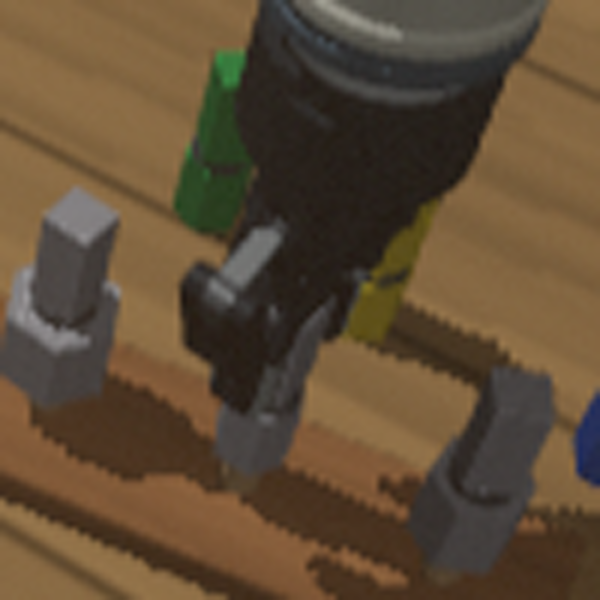

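Fingers straddle the small socket's shank just above the hex (crop pixel 258,430). Close.

Request:
{"name": "jog_arm", "arguments": {
  "series": [
    [[0.05,0,0,0,0,0,2.5],[0.05,0,0,0,0,0,1.5],[0.05,0,0,0,0,0,1.2],[0.05,0,0,0,0,0,1.2]]
  ],
  "newtons": 60
}}

```text
clock: 3.05
eef_pos: [541.7, 175.8, 96.4]
tcp_rot: [3.142, -0.0, 1.448]
contact_force: [-1.0, 0.0, 2.2]
opening: 0.225
```

```bash
python3 -c "
from h import *
go(541.8,175.8,97,-7)"
```

```text
t3.05 pos [541.7 175.8  96.4] toolY -7.01 tz [ 1.e-04  1.e-04 -1.e+00] F [-1.   0.   2.2] tq [0.03 0.08 0.01] open 19.2
shift cm [-0.    0.01 -0.06] rot [ 0.   -0.01 -0.01]
```

Request:
{"name": "jog_arm", "arguments": {
  "series": [
    [[0,0,-1.5,0,0,0,1.2],[0,0,-4,0,0,0,1.2],[0,0,-7.5,0,0,0,1.2],[0,0,-11,0,0,0,1.2],[0,0,-11,0,0,0,1.2]]
  ],
  "newtons": 80
}}

```text
clock: 3.68
eef_pos: [543.3, 176.3, 209.7]
tcp_rot: [3.136, -0.002, 1.448]
contact_force: [0.1, 1.0, -2.8]
opening: 0.225
```

```bash
python3 -c "
from h import *
go(545.3,-230.9,200,0)
s=r.grab_frame('scene'); cv2.imwrite('pics/s4.png',s[:,:,::-1])"
```

```text
t3.67 pos [543.3 176.3 209.7] toolY -7.01 tz [ 0.0054  0.0017 -1.    ] F [ 0.1  1.  -2.8] tq [-0.07  0.   -0.02] open 19.2
shift cm [-40.39   5.16   0.91] rot [ 0.3  -0.12 -7.01]
```

View pics/s4.png

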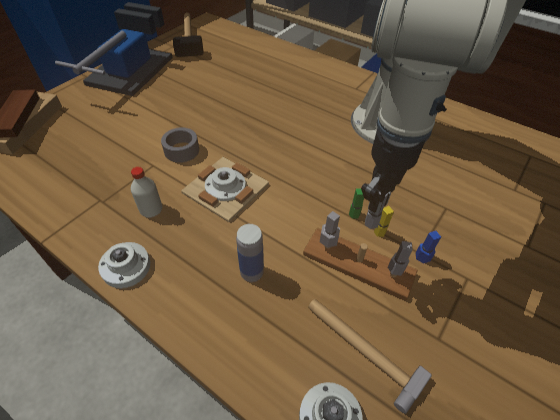

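Request:
{"name": "jog_arm", "arguments": {
  "series": [
    [[-3,0.4,0,0,0,0,1.2],[-8,1,0,0,0,0,1.2],[-13,1.6,0,0,0,0,1.2],[-18,2.2,0,0,0,0,1.2],[-23,2.9,0,0,0,0,1.2]]
  ]
}}

```text
clock: 4.35
eef_pos: [541.1, -57.5, 204.9]
tcp_rot: [-3.139, 0.0, 1.449]
contact_force: [1.7, 0.0, -2.3]
opening: 0.221
```

Request:
{"name": "jog_arm", "arguments": {
  "series": [
    [[-5,0.6,0,0,0,-2,1.2],[-10,1.3,0,0,0,-4,1.2],[-14,1.8,0,0,0,-7,1.2],[-17.4,2.25,0,0,0,-7,1.2],[-17.4,2.25,0,0,0,-7,1.2]]
  ]
}}

```text
clock: 4.97
eef_pos: [542.4, -233.3, 204.8]
tcp_rot: [-3.139, -0.0, 1.568]
contact_force: [1.1, 0.1, -1.9]
opening: 0.226
```

```bash
python3 -c "
from h import *
go(545.3,-230.9,140,0)"
```

```text
t4.97 pos [ 542.4 -233.3  204.8] toolY -0.17 tz [-2.1e-03  5.0e-04 -1.0e+00] F [ 1.1  0.1 -1.9] tq [ 0.05 -0.   -0.  ] open 19.3
shift cm [0.23 0.3  6.47] rot [-0.12 -0.03 -0.17]
```

Request:
{"name": "jog_arm", "arguments": {
  "series": [
    [[0.23,0.3,4,0,0,0,1.2],[0.23,0.3,7,0,0,0,1.2],[0.23,0.3,7.7,0,0,0,1.2],[0.23,0.3,7.7,0,0,0,1.2],[0.23,0.3,7.7,0,0,0,1.2]]
  ]
}}

```text
clock: 5.6
eef_pos: [547.2, -229.2, 130.5]
tcp_rot: [3.14, 0.001, 1.571]
contact_force: [-0.0, -0.0, -1.7]
opening: 0.223
```

```bash
python3 -c "
from h import *
go(545.3,-230.9,127,0)
s=r.grab_frame('scene'); t=r.grab_frame('top')
cv2.imwrite('pics/s5r.png',s[:,:,::-1]);cv2.imwrite('pics/t5r.png',t[:,:,::-1])
crop('scene',185,120,265,220,6,'s5',s);crop('top',285,175,385,275,6,'t5',t)"
```

```text
t5.60 pos [ 547.2 -229.2  130.5] toolY 0.01 tz [ 1.6e-03 -7.0e-04 -1.0e+00] F [-0.  -0.  -1.7] tq [ 0.05 -0.01  0.04] open 19.0
shift cm [-0.17 -0.19  0.35] rot [0.09 0.04 0.01]
```

View pics/s5.png

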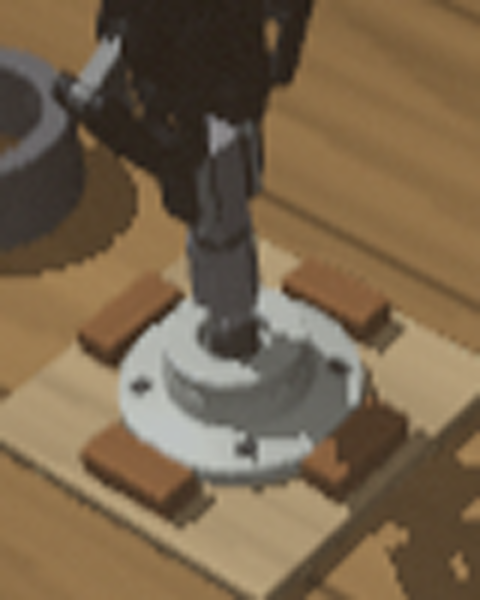

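View pics/t5.png

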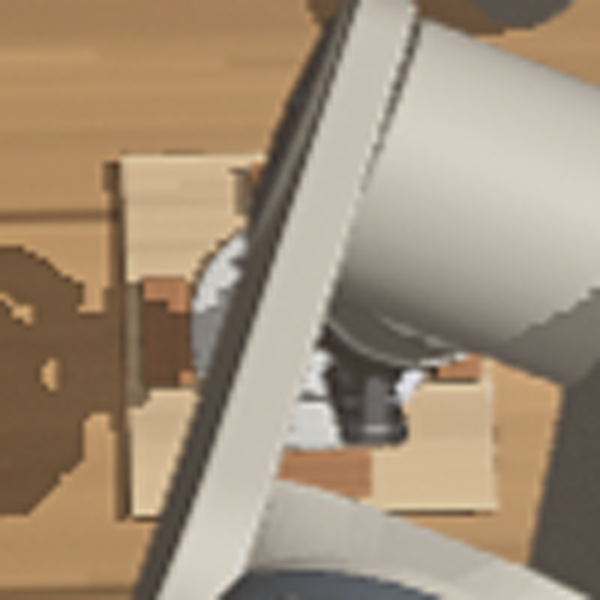

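```bash
python3 -c "
from h import *
print(ray('top',(338.2,228.55),52),ray('scene',(223.4,175.1),52))
for z in(52,):print(proj('scene',[545.3,-230.9,z]),proj('top',[545.3,-230.9,z]))
"
```

```text
[ 544.33646505 -232.31362363   52.        ] [ 546.45562447 -232.17307058   52.        ]
[224.05470967 175.05782701] [337.66595309 228.20354932]
```

Request:
{"name": "jog_arm", "arguments": {
  "series": [
    [[-0.17,-0.19,0.35,0,0,0,1.2],[-0.17,-0.19,0.35,0,0,0,1.2],[-0.17,-0.19,0.35,0,0,0,1.2]]
  ]
}}

```text
clock: 6.08
eef_pos: [544.5, -231.0, 125.9]
tcp_rot: [3.141, 0.0, 1.57]
contact_force: [0.4, 0.3, -2.1]
opening: 0.227
```

```bash
python3 -c "
from h import *
go(545.3,-230.9,127,0)
s=r.grab_frame('scene')
p=r.sense()['eef_pos']
b=overlay('scene',s,[],195,130,260,200,6,'x')
a=overlay('scene',s,sock(p[0],p[1],p[2]-51.4,-0)[2:],195,130,260,200,6,'x')
cv2.imwrite('pics/s6.png',np.hstack([b,a]))"
```

```text
t6.08 pos [ 544.5 -231.   125.9] toolY -0.02 tz [ 1.e-04 -0.e+00 -1.e+00] F [ 0.4  0.3 -2.1] tq [-0.01 -0.01  0.03] open 19.4
shift cm [ 0.01  0.08 -0.11] rot [ 0.01  0.   -0.02]
```

View pics/s6.png

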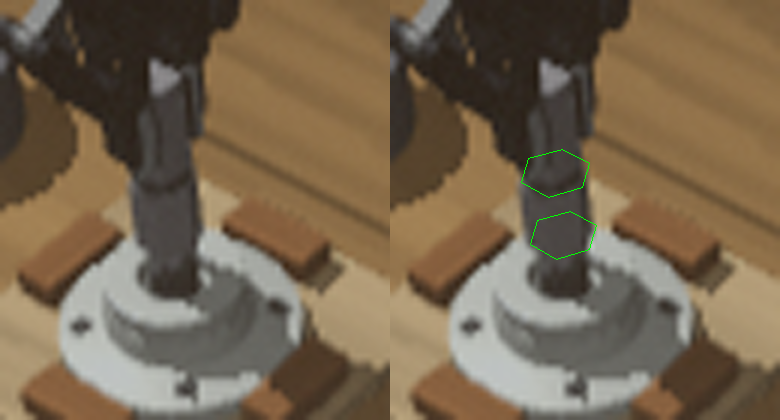

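Request:
{"name": "jog_arm", "arguments": {
  "series": [
    [[0.05,0.07,0.7,0,0,0,1.2],[0.05,0.07,1.4,0,0,0,1.2],[0.05,0.07,1.55,0,0,0,1.2],[0.05,0.07,1.55,0,0,0,1.2]]
  ]
}}

```text
clock: 6.62
eef_pos: [545.1, -230.3, 110.0]
tcp_rot: [-3.141, -0.0, 1.571]
contact_force: [0.5, -0.5, -1.9]
opening: 0.222
```

```bash
python3 -c "
from h import *
go(545.2,-231.5,106,0)"
```

```text
t6.62 pos [ 545.1 -230.3  110. ] toolY -0.01 tz [-5.e-04  2.e-04 -1.e+00] F [ 0.5 -0.5 -1.9] tq [ 0.    0.04 -0.05] open 18.9
shift cm [-0.12  0.01  0.4 ] rot [-0.03 -0.01 -0.01]
```

Request:
{"name": "jog_arm", "arguments": {
  "series": [
    [[-0.12,0,0,0,0,0,1.2],[-0.12,0,0.2,0,0,0,1.2],[-0.12,0,0.4,0,0,0,1.2],[-0.12,0,0.4,0,0,0,1.2]]
  ]
}}

```text
clock: 7.12
eef_pos: [545.5, -231.7, 106.9]
tcp_rot: [3.141, 0.0, 1.571]
contact_force: [-1.3, 0.4, 4.8]
opening: 0.222
```

```bash
python3 -c "
from h import *
go(545.2,-231.5,102,0)"
```

```text
t7.12 pos [ 545.5 -231.7  106.9] toolY -0.0 tz [ 6.e-04 -4.e-04 -1.e+00] F [-1.3  0.4  4.8] tq [0.07 0.29 0.01] open 18.9
shift cm [ 0.02 -0.03  0.49] rot [ 0.03  0.02 -0.  ]
```

Request:
{"name": "jog_arm", "arguments": {
  "series": [
    [[0.02,-0.08,0,0,0,0,1.2],[0.02,-0.08,0.1,0,0,0,1.2],[0.02,-0.08,0.2,0,0,0,1.2],[0.02,-0.08,0.2,0,0,0,1.2]]
  ]
}}

```text
clock: 7.62
eef_pos: [544.0, -231.2, 103.7]
tcp_rot: [-3.141, -0.0, 1.571]
contact_force: [0.0, 0.1, -2.2]
opening: 0.226
```

```bash
python3 -c "
from h import *
go(545.2,-231.5,102,0)"
```

```text
t7.62 pos [ 544.  -231.2  103.7] toolY -0.01 tz [-1.e-03  4.e-04 -1.e+00] F [ 0.   0.1 -2.2] tq [ 0.03 -0.04 -0.03] open 19.3
shift cm [-0.03  0.12  0.17] rot [-0.06 -0.02 -0.01]
```

Request:
{"name": "jog_arm", "arguments": {
  "series": [
    [[0,0,0.15,0,0,0,1.2],[0,0,0.3,0,0,0,1.2],[0,0,0.4,0,0,0,1.2],[0,0,0.4,0,0,0,1.2]]
  ]
}}

```text
clock: 8.12
eef_pos: [544.3, -231.4, 100.1]
tcp_rot: [-3.141, -0.0, 1.571]
contact_force: [0.1, 0.1, -1.0]
opening: 0.222
```

```bash
python3 -c "
from h import *
go(544.2,-231.2,91.4,0)"
```

```text
t8.12 pos [ 544.3 -231.4  100.1] toolY -0.01 tz [-2.e-04  1.e-04 -1.e+00] F [ 0.1  0.1 -1. ] tq [ 0.04 -0.02 -0.01] open 19.0
shift cm [ 0.02 -0.01  0.87] rot [-0.01 -0.01 -0.01]
```

In the recess (mouth 48.7, below the rim) and on the nut without load. On to the floor.

Request:
{"name": "jog_arm", "arguments": {
  "series": [
    [[0,0,0.2,0,0,0,1.2],[0,0,0.4,0,0,0,1.2],[0,0,0.6,0,0,0,1.2],[0,0,0.75,0,0,0,1.2],[0,0,0.75,0,0,0,1.2]]
  ]
}}

```text
clock: 8.75
eef_pos: [544.3, -231.3, 92.6]
tcp_rot: [-3.141, -0.0, 1.571]
contact_force: [-0.3, -0.1, -1.4]
opening: 0.227
```

```bash
python3 -c "
from h import *
go(544.2,-231.2,91.4,0)"
```

```text
t8.75 pos [ 544.3 -231.3   92.6] toolY -0.01 tz [-3.e-04  1.e-04 -1.e+00] F [-0.3 -0.1 -1.4] tq [-0.04  0.03  0.03] open 19.4
shift cm [ 0.01 -0.01  0.12] rot [-0.02 -0.01 -0.01]
```

Request:
{"name": "jog_arm", "arguments": {
  "series": [
    [[0,0,0.1,0,0,0,1.2],[0,0,0.2,0,0,0,1.2],[0,0,0.25,0,0,0,1.2],[0,0,0.25,0,0,0,1.2]]
  ]
}}

```text
clock: 9.25
eef_pos: [544.6, -231.5, 91.4]
tcp_rot: [3.141, 0.0, 1.571]
contact_force: [-3.5, 1.5, 10.4]
opening: 0.223
```

```bash
python3 -c "
from h import *
go(544.2,-231.2,91.4,0)"
```

```text
t9.25 pos [ 544.6 -231.5   91.4] toolY -0.01 tz [ 4.e-04 -2.e-04 -1.e+00] F [-3.5  1.5 10.4] tq [0.27 0.71 0.02] open 19.0
shift cm [ 0.03 -0.04  0.  ] rot [ 0.02  0.01 -0.01]
```

Request:
{"name": "jog_arm", "arguments": {
  "series": [
    [[0,-0.04,0.06,0,0,0,1.2],[0,-0.04,0.06,0,0,0,1.2],[0,-0.04,0.06,0,0,0,1.2],[0,-0.04,0.06,0,0,0,1.2]]
  ]
}}

```text
clock: 9.75
eef_pos: [544.5, -231.5, 91.3]
tcp_rot: [3.14, 0.0, 1.571]
contact_force: [-4.4, 2.8, 14.6]
opening: 0.22
```

```bash
python3 -c "
from h import *
go(544.2,-231.2,91.4,0)
s=r.grab_frame('scene');cv2.imwrite('pics/s9r.png',s[:,:,::-1])
p=r.sense()['eef_pos']
b=overlay('scene',s,[],195,130,260,200,6,'x')
a=overlay('scene',s,sock(p[0],p[1],40,0)[2:],195,130,260,200,6,'x')
cv2.imwrite('pics/s9.png',np.hstack([b,a]))"
```

```text
t9.75 pos [ 544.5 -231.5   91.3] toolY -0.01 tz [ 1.1e-03 -4.0e-04 -1.0e+00] F [-4.4  2.8 14.6] tq [0.46 0.77 0.  ] open 18.8
shift cm [ 0.03 -0.03 -0.01] rot [ 0.06  0.02 -0.01]
```

View pics/s9.png

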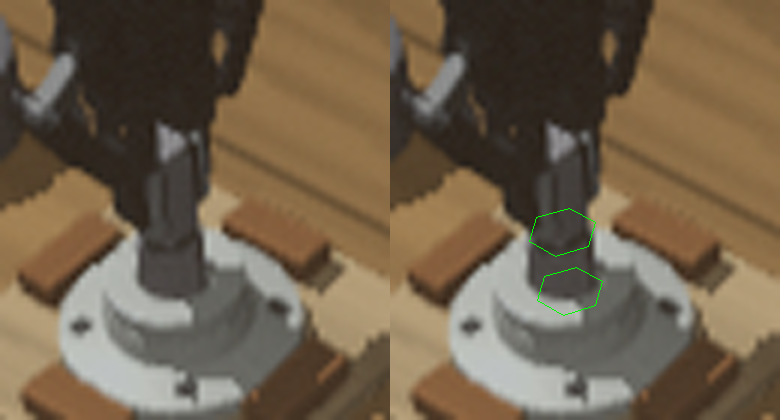

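View pics/s9r.png

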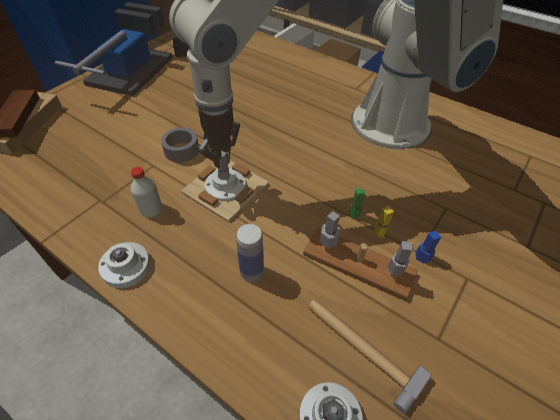

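```bash
python3 -c "
from h import *
s=cv2.imread('pics/s9r.png')[:,:,::-1]; o=cv2.imread('pics/s5r.png')[:,:,::-1]
A=[overlay('scene',s,[],210,145,240,185,13,'x'),overlay('scene',s,sock(544.5,-231.5,40,0)[:3],210,145,240,185,13,'x')]
cv2.imwrite('pics/z.png',np.hstack(A))
B=[overlay('scene',o,[],210,130,240,170,13,'x'),overlay('scene',o,sock(547.2,-229.2,79.1,0)[:3],210,130,240,170,13,'x')]
cv2.imwrite('pics/z2.png',np.hstack(B))"
```

View pics/z.png

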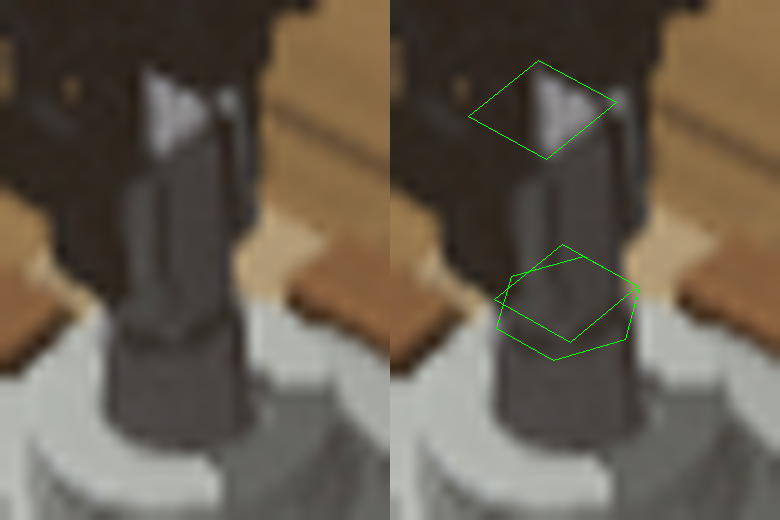

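View pics/z2.png

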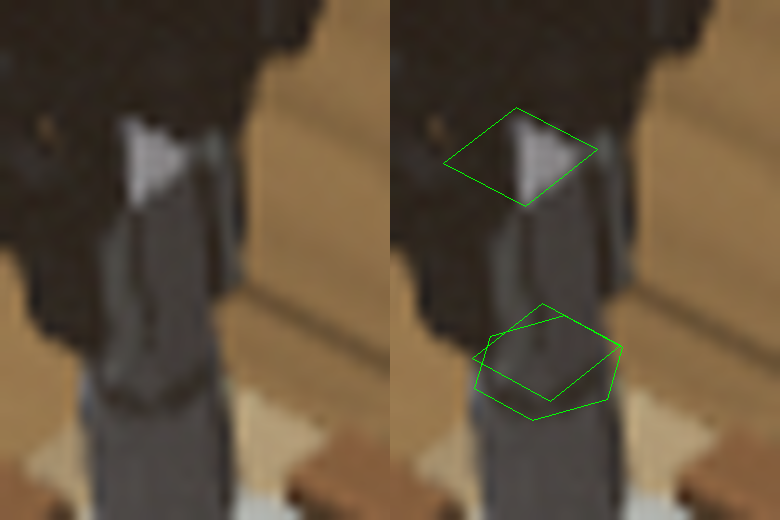

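```bash
python3 -c "
from h import *
go(544.5,-231.5,91.3,0)
print(np.abs(r.sense()['qvel']).max()); print(r.sign_off())"
```

```text
t9.80 pos [ 544.5 -231.5   91.4] toolY -0.01 tz [ 1.1e-03 -4.0e-04 -1.0e+00] F [-3.8  0.9 14.8] tq [0.41 0.84 0.01] open 19.4
shift cm [-0.   -0.    0.01] rot [ 0.07  0.02 -0.01]
0.0017824110808755036
the job is handed in; nothing more can be done
None
```

The small socket is fully home on the nut, upright and still gripped at 80 N. I handed the job in at 9.8 s. From the pictures, the cradle's hub had the smallest recess and nut, so I took the grey small socket from the middle peg first. It fitted, so no other socket was moved.

**Descent:** the socket first caught on the nut's shoulder, with its mouth at about 55.5 mm and roughly 7 N. I shifted it 1–1.5 mm toward −x, and it then slid past the rim without load to the recess floor.

**Last checks:**
- **Depth:** the mouth is at about 40 mm, the recess floor, worked out from the gripper height. The arm is pressing down with roughly 15 N.
- **Upright:** tilt is under 0.1°, and the arm was still.
- **No slip in the grip:** the socket's top edge in the scene picture matches its predicted place to within a pixel.
- **Other objects:** nothing else looked moved in the last scene picture.

**Disagreements:**
- The two cameras differed by about 2 mm on the cradle's position, so I settled the position by feel.
- In the last picture the edge between the shank and the hexagon looked 1–2 pixels higher than predicted. The earlier picture in the air showed a similar offset, so I took it as a drawing difference, not a lifted socket.
- The top camera was blocked by the arm, so the final view is from the scene camera only.

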